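# Rack the fired glaze samples and close the kiln slab

### The arm

A 7-joint arm with a two-finger parallel gripper is mounted at the origin on the work surface. World frame = base frame: x ahead of the robot, y to its left, z up, the work surface at z = 0. Lengths are in mm, angles in rad, forces in N, time in s.
With the tool pointing down it reaches from about 425 to 1025 mm from the base axis. Payload 9.4 kg.
Tool frame: the origin (TCP) lies at the very end of the fingers, on their centre line; the grasp point (between the pads) lies 19 mm behind it; x points along the fingers, z is the direction in which the jaws open and shut, and the axes are right-handed (so a half turn about x gives the same grasp; the last joint's range is limited). The gripper opens to 85 mm and grips with 20 to 120 N. Pads are 22 mm wide; open, the fingers measure 114 mm over their backs; the gripper's body (76 mm by 85 mm) begins 54 mm behind the grasp point. The pads swing forward as they close: fully open they stand 13 mm farther back than shut.
Start: joints at [1.109, 0.599, -0.003, 1.599, 0.002, 0.943, -0.08], TCP at [272.137, -671.986, 231.275] pointing down, gripper open.
Joint ranges: [-2.57, 2.57], [-0.35, 1.97], [-1.29, 1.29], [0.11, 2.56], [-1.05, 4.19], [0.11, 1.86], [-2.63, 2.63]. Speed limits (rad/s): [2.22, 2.22, 3.01, 3.01, 3.14, 3.14, 3.14].

### API

Orientations are given as a unit quaternion [w, x, y, z].
In Python, from rig import bot, imaging, order, find_in, regions_of gives the robot as it stands.
- The arm moves only by the tool apply_moves, never from a script. Its argument "motion" is a list that holds one entry, the list of rows, each a list of 5 numbers: the shift along the world's x, y, z in mm, then the turn about the world's z in rad, then the gripper's target within -1 to 1 (fully open at 1, half-way at 0, shut at -1). A call has 1 to 20 rows; each row is the pose to reach, as a shift and turn from the pose measured when the call began; what a row does not reach only later rows make up. A row lasts 1/12 s, in which the tool goes at most 41.7 mm and 7.16 degrees, less where a joint would pass 70% of its speed; a pose out of reach is approached as far as the arm can. A call with a gripper value outside its range is refused whole. The fingers move at their own pace and stop on an object; "force" is the grip in N (left out, the last holds). Time passes only in rows, so rows that repeat a pose let the fingers close. It gives the time, the measured TCP pose, the force and the opening at its end, in the units of the state.
- bot.observe(): the state, without advancing time (a new reading comes with each control period).
- imaging.snapshot(name): name is "scene" or "top" or "wrist"; returns (picture, depth): 480x640x3 uint8, red, green, blue; 480x640 float32, mm along the optical axis (not along the pixel's ray), 0 where there is no reading.
- imaging.camera_model(name): a dict with "camera_matrix" (3x3 intrinsics, pixels), "world_from_camera" (4x4, takes a point from camera to world coordinates). Camera axes: x right, y down, z forward; pixel columns grow to the right and rows downward; lengths in mm; the calibration is good to about 2 mm. A picture is of the moment at which its call begins: read the wrist's pose just before it. camera_model takes no time and is no camera call; for the wrist camera it gives the pose at the moment of the call.
- order.job_done(): hands the job in, once; it reports no verdict.
Trained networks look in the newest picture that a camera, given by its name, has taken for a name from the list of things; names that differ only in an ending like _2 or _b are one class to them, and where a whole thing is asked for, a point or a joint stands for the part that bears it (a point fixed in the world has none). Each returns a list of dicts, best first, with "conf" (0 to 1); they miss things now and then, are a little off and sometimes report something else, mostly with a low value. They report only what shows in the picture. A call takes as long as a camera call. They do not tell look-alikes from the thing itself.
- find_in(camera, query): "xy" ([column, row] in pixels, amid what is visible of it).
- regions_of(camera, query): "pixels" (480x640 bool, what is visible of it) and "xy" ([column, row] in pixels, amid what is visible of it).
The state is a dict: "time": time; "joints": joint angles; "joint_vel": joint speeds; "tau": joint torques, N m; "position": TCP position; "eef_rot": TCP orientation; "wrist_force": force on the tool from outside, world axes, zero at the start; "ft_torque": the same for the moment, N m; "gripper_width": opening from 0.0 (shut) to 1.0 (fully open).
Only numpy, scipy, OpenCV 4.12 (cv2) and the standard library are available. Lean on these libraries where they do the work, as an engineer would, in place of code of your own. Each camera call takes 0.05 s, during which the arm holds its last target. There are 200 camera calls.

### The job

Put every glazed sample bar, from the kiln slab and from the bench, lengthwise into the lanes of the sloped rack, one to a lane, and slide each down until it rests against the back stop. When all the bars are in, lay the cover plate flat on the empty kiln slab, square with it and its edges flush all round. Leave the pots, the jar and the tools where they are.

Things in the scene. Friction and masses are not known exactly. Their poses are not given: they have to be found in the camera images.
- bar0_c (a point): cobalt-blue glazed sample bar: a fired clay block, 90 mm long (its x), 28 mm wide (its y), 34 mm high (its z), about 180 g, terracotta below and cobalt-blue above; this point is its centre. It may be absent (None).
- bar1_c (a point): green glazed sample bar: a fired clay block, 90 mm long (its x), 28 mm wide (its y), 34 mm high (its z), about 180 g, terracotta below and green above; this point is its centre. It may be absent (None).
- bar2_c (a point): honey-yellow glazed sample bar: a fired clay block, 90 mm long (its x), 28 mm wide (its y), 34 mm high (its z), about 180 g, terracotta below and honey-yellow above; this point is its centre. It may be absent (None).
- bar3_c (a point): red glazed sample bar: a fired clay block, 90 mm long (its x), 28 mm wide (its y), 34 mm high (its z), about 180 g, terracotta below and red above; this point is its centre. It may be absent (None).
- bar4_c (a point): white glazed sample bar: a fired clay block, 90 mm long (its x), 28 mm wide (its y), 34 mm high (its z), about 180 g, terracotta below and white above; this point is its centre. It may be absent (None).
- ramp: wooden sample rack's sloped floor, 200 mm long, 268 mm wide, falling 15 degrees from the robot's side to a dark back stop at its far, low end; fixed. Origin: on the floor surface, mid-width, at the stop's face, 30 mm above the table; x points down the slope to the stop (floor: x -200 to 0 mm), y across, z out of the floor. The stop is 28 mm high, the upper end open.
- ramp_mid (a point): middle of the rack's sloped floor, axes as the floor's. Dark ribs along x, 6 mm high and 8 mm wide, make five lanes 44 mm wide, centred at y = -104, -52, 0, 52, 104 mm. A bar let go on the slope stays by friction: it must be pushed down (under 5 N). Against the stop its centre is 45 mm before the stop's face, 17 mm above the floor.
- slab_top (a point): centre of the top face of the cream kiln slab: a fixed plain block 170 mm (x) by 150 mm (y), its top 20 mm above the table. Up to two of the bars start on it. z is up.
- cover_handle (a point): cover plate of the slab, 170 mm (its x) by 150 mm (its y) by 10 mm, about 0.5 kg, with a dark bridge handle above its middle; this point is the centre of the handle bar, 90 mm long (plate's x), 18 mm wide, 18 mm high, 42 mm above the plate's underside (gap under the bar 23 mm). It starts flat on the table.
- pot_a: upturned beige pot, 84 mm across and 95 mm high; not part of the job
- pot_b: upturned beige pot, 84 mm across and 95 mm high; not part of the job
- glaze_jar: glaze jar, 64 mm across and 75 mm high; not part of the job
- brush: brush lying on the table; not part of the job
- scraper: scraper lying on the table; not part of the job
- wood_rib: thin wooden rib 60 x 100 x 6 mm lying on the table; not part of the job
- loop_tool: loop tool lying on the table, about 175 mm long; not part of the job
There are look-alikes about, which are no part of the job. What is meant by the part that bears bar0_c is not black, and is the smaller of those in its own colour.

How it is judged:
By the outcome, as a careful person would: the job done as asked, in the order asked, and still so for the second after the job is handed in, with the robot touching nothing.
Of bar0, bar1, bar2, bar3, bar4 only 3 to 5 are there at a start; the rules pass over those that are not, and their reading is None.
At some moment in a run one of bar0, bar1, bar2, bar3, bar4, cover may be knocked a few centimetres aside while the robot is not near it.
Once in a run the grip may slacken for a moment while it holds something.
It also fails if it takes over 210 s, if anything falls off the work surface, if the arm or the gripper's body presses on something with over 40 N, if the wrist force passes 120 N, or if a joint passes its speed limit or range.

## Working session

There is one attempt and no reset: what is moved stays moved. The work goes in short steps, Python scripts to look and compute and a tool call to move; the robot and the scene stay as the last step left them, time stands still between calls to the robot, and variables do not carry over. Pictures are saved under pics/ and viewed, about 12 in all and at most 16, crops included, and the job is handed in when it is done.

Besides the shell and the picture viewer there is one more tool, called after ">>>" as a command line: name --argument value ..., lists and objects as JSON in quotes. apply_moves: Moves the arm, as the interface text tells. Its arguments: {"type":"object","properties":{"motion":{"type":"array","items":{"type":"array","items":{"type":"array","items":{"type":"number"}}}},"force":{"type":"number"}},"required":["motion"]}

```bash
mkdir -p pics; ls
cat > h.py <<'E'
import numpy as np, cv2
from rig import bot, imaging, order, find_in, regions_of
def snap(n,save=None):
    p,d=imaging.snapshot(n); m=imaging.camera_model(n)
    if save: cv2.imwrite('pics/'+save,p[:,:,::-1])
    return p,d,np.array(m['camera_matrix']),np.array(m['world_from_camera'])
def cloud(d,K,T):
    v,u=np.mgrid[:d.shape[0],:d.shape[1]]
    c=np.stack([(u-K[0,2])/K[0,0]*d,(v-K[1,2])/K[1,1]*d,d],-1)
    w=c@T[:3,:3].T+T[:3,3]; w[d==0]=np.nan
    return w
E
python3 - <<'E'
from h import *
for n in('top','scene'):
    p,d,K,T=snap(n,n+'0.png'); np.savez(n+'0.npz',p=p,d=d,K=K,T=T); print(n,T[:3,3].round(),T[:3,2].round(2))
print(bot.observe())
E
```

```text
pics
top [ 290.  -48. 1175.] [ 0.23  0.01 -0.97]
scene [ 923.  545. 1256.] [-0.26 -0.42 -0.87]
{'time': 0.1, 'joints': array([ 1.10930264,  0.60002076, -0.00253976,  1.60002318,  0.00177004,
        0.94285725, -0.07981763]), 'joint_vel': array([-7.01640042e-04,  2.58780709e-04,  2.66849995e-06, -2.45921455e-03,
       -2.14780267e-04,  7.74879155e-04,  8.95233945e-04]), 'tau': array([ 6.15369208e-03, -7.77988601e+01,  1.56997114e+00, -2.58626854e+01,
        1.25764118e-02,  5.46957293e-03,  5.61452998e-05]), 'position': array([ 271.99081169, -671.62454974,  230.53047496]), 'eef_rot': array([ 0.58598246,  0.39539002,  0.58678609, -0.39493465]), 'wrist_force': array([ 0.28611442,  0.4919695 , -0.2777629 ]), 'ft_torque': array([-0.01071414,  0.00023245, -0.06065655]), 'gripper_width': 0.9928811444726755}
```

View pics/top0.png

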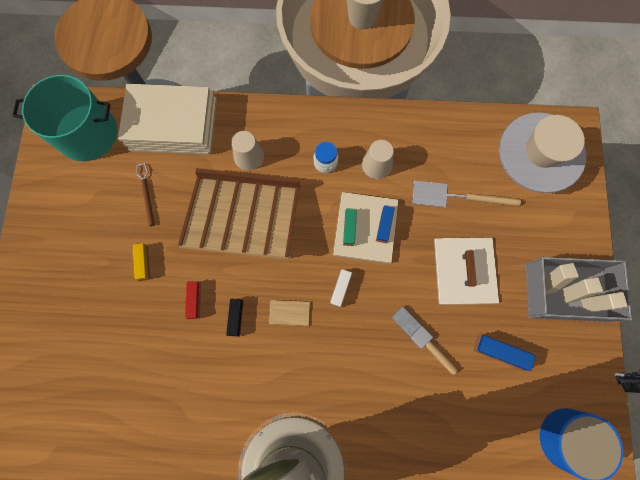

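View pics/scene0.png

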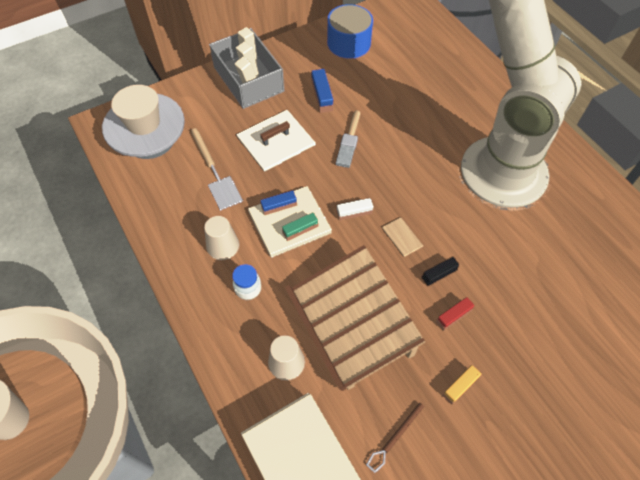

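The top view shows green at (350,227) and small blue at (386,223) on the slab. White (341,288), red (192,300) and yellow (140,261) are on the bench. Look-alikes are black at (235,317) and the large blue bar at (506,352). The plate is at (467,270), the rack at (240,215), the pots at (246,150) and (379,160), and the jar at (326,158). For bar0 I choose the small blue at (386,223), which is neither black nor the larger blue.

```bash
cat >> h.py <<'E'
def rect(P):
    (c,s,a)=cv2.minAreaRect(P[:,:2].astype(np.float32)); 
    if s[0]<s[1]: s=s[::-1]; a+=90
    a=(a+90)%180-90
    return np.round(c,1),np.round(s,1),round(a,1)
# returns centre, sides, angle(deg) of long side from world x
HUE={'blue':(105,125,110),'green':(65,95,80),'yellow':(20,30,170),'red':(0,6,130)}
def objs(p,w,zlo,zhi,box,minpix=60):
    x0,x1,y0,y1=box
    with np.errstate(invalid='ignore'):
        m=(w[...,2]>zlo)&(w[...,2]<zhi)&(w[...,0]>x0)&(w[...,0]<x1)&(w[...,1]>y0)&(w[...,1]<y1)
    n,l,st,ce=cv2.connectedComponentsWithStats(m.astype(np.uint8))
    out=[]
    for i in range(1,n):
        if st[i,4]<minpix: continue
        q=l==i
        out.append((ce[i].round(),*rect(w[q]),np.median(w[q][:,2]).round(1),np.median(p[q],0)))
    return out
E
python3 - <<'E'
from h import *
for n in('top','scene'):
    z=np.load(n+'0.npz');p,d,K,T=[z[k] for k in 'pdKT']; w=cloud(d,K,T)
    print(n,'table z',np.nanmedian(w[330:340,300:330,2]) if n=='top' else '')
    for nm,lo,hi in(('bars',27,45),('slabbars',46,64),('plate',5,15),('slab',16,25)):
        print(nm)
        for o in objs(p,w,lo,hi,(250,850,-700,500),80 if nm!='plate' else 300): print('  ',*o)
    # rack: dark stop/ribs
    if n=='top':
        for (u,v) in [(197,175),(298,183),(180,250),(293,257),(240,215),(247,180),(237,253),(350,227),(386,223),(366,200),(470,268)]: print((u,v),w[v,u].round(1))
E
python3 - <<'E'
import cv2
a=cv2.imread('pics/top0.png')
cv2.imwrite('pics/crop1.png',cv2.resize(a[120:380,110:550],None,fx=1.8,fy=1.8,interpolation=cv2.INTER_CUBIC))
E
```

```text
top table z -0.146610112788494
bars
   [176. 145.] [784.1 368.9] [234.2  66.5] -73.3 34.1 [141. 127. 104.]
   [250. 160.] [764.9 159.4] [76.7 42.6] -70.1 35.4 [107.5  93.   77.5]
   [375. 168.] [ 755.6 -179. ] [76.3 39.1] 76.3 35.8 [161.5 143.  120. ]
   [325. 166.] [753.1 -44.5] [61.  26.4] -89.3 37.0 [163.  160.  150.5]
   [246. 190.] [666.9 158.9] [268.6  71.5] 86.4 38.1 [163. 131.  90.]
   [139. 261.] [475.7 412.9] [90.8 30.3] 10.3 33.3 [206. 159.   0.]
   [533. 289.] [ 449.7 -571.1] [140.7  18. ] 6.7 35.9 [116. 113. 111.]
   [341. 287.] [431.8 -96.8] [89.5 28.3] -16.3 34.0 [214. 208. 198.]
   [191. 300.] [385.2 271. ] [90.7 29.1] 4.0 33.6 [165.  42.  33.]
   [234. 317.] [347.9 163.1] [89.8 28.9] -1.1 33.7 [35. 34. 36.]
slabbars
   [176. 142.] [813.8 378.2] [227.8  69.9] -89.5 58.3 [139. 126. 103.]
   [248. 156.] [765.3 158.9] [71.1 35.1] -68.2 55.5 [106.   92.   76.5]
   [326. 162.] [759.8 -46.3] [60.7 35.5] -81.1 50.1 [142.5 145.5 149. ]
   [377. 165.] [ 756.3 -178.6] [71.7 35.6] 73.7 54.7 [159. 140. 117.]
   [247. 176.] [704.8 156.8] [267.9  19.5] 86.4 54.7 [99. 60. 35.]
   [2
[... 2594 characters left out ...]
161.8] [271.3 107.2] 88.2 55.0 [205. 170. 130.]
   [247. 286.] [775.1 -31.1] [60.1 34.5] -14.7 51.2 [200.5 213.5 215. ]
   [314. 337.] [704.6 156.4] [268.6  15.8] 86.4 55.4 [113.   79.   59.5]
   [286. 365.] [787.9 181.9] [71.5 42. ] -23.8 54.6 [216.5 198.  171. ]
plate
   [275. 140.] [ 491.3 -416.1] [178.4 161.2] 3.1 10.1 [243. 239. 226.]
   [402. 236.] [364.6  31.2] [99.7 66.6] -87.6 7.2 [216. 181. 138.]
   [396. 435.] [657.1 431.6] [177.2  31.1] 14.5 11.0 [137.  93.  70.]
slab
   [348. 143.] [ 314.9 -304.5] [191.6  41.5] 46.5 19.4 [167. 168. 165.]
   [201. 145.] [ 685.4 -486.3] [142.4  18.6] 85.6 18.7 [214. 177. 135.]
   [288. 222.] [ 593.3 -155.3] [171.5 153.4] -5.5 20.2 [238. 229. 203.]
```

View pics/crop1.png

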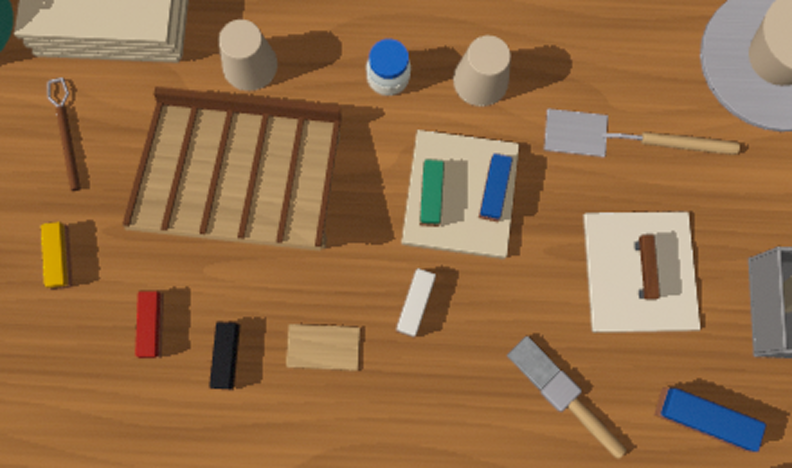

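The crop confirms the choices: small blue on the slab at crop (495,187), and the larger blue and black bars left alone. Next I fit the rack pose and plan the moves.

```bash
cat >> h.py <<'E'
def jaw():
    from scipy.spatial.transform import Rotation as R
    s=bot.observe(); q=s['eef_rot']; M=R.from_quat([q[1],q[2],q[3],q[0]]).as_matrix()
    return s,M,np.arctan2(M[1,2],M[0,2])
def go(x,y,z,deg_long=None):
    "delta to TCP x,y,z with bar long axis at deg_long (jaw axis is perpendicular)"
    s,M,a=jaw(); dy=0
    if deg_long is not None:
        dy=(np.radians(deg_long+90)-a+np.pi/2)%np.pi-np.pi/2
    d=np.array([x,y,z])-s['position']
    print('t',round(s['time'],2),'pos',s['position'].round(1),'jaw',round(np.degrees(a),1),'j7',round(s['joints'][6],2),'delta',d.round(1),'yaw',round(dy,3),'rows>=',round(max(np.linalg.norm(d)/41.7,abs(np.degrees(dy))/7.16),1),'w',round(s['gripper_width'],3),'F',s['wrist_force'].round(1))
E
python3 - <<'E'
from h import *
for n in('top','scene'):
    z=np.load(n+'0.npz');p,d,K,T=[z[k] for k in 'pdKT']; w=cloud(d,K,T).reshape(-1,3)
    w=w[np.isfinite(w[:,0])]
    w=w[(w[:,0]>495)&(w[:,0]<720)&(w[:,1]>0)&(w[:,1]<320)&(w[:,2]>22)]
    f=w[(w[:,0]<690)]
    # robust plane with z = a x + b y + c
    A=np.c_[f[:,:2],np.ones(len(f))]; k=np.ones(len(f),bool)
    for i in range(15):
        c,*_=np.linalg.lstsq(A[k],f[k,2],rcond=None); r=f[:,2]-A@c; k=(abs(r)<3)if i>3 else abs(r)<8
    g=np.degrees(np.arctan(np.hypot(c[0],c[1]))); yaw=np.degrees(np.arctan2(-c[1],-c[0]))
    print(n,'slope',g,'fall dir',yaw)
    e=np.radians(-3.6); ex=np.array([np.cos(e),np.sin(e)]); ey=np.array([-ex[1],ex[0]])
    on=f[abs(r)<8]; yy=on[:,:2]@ey; print('y extent',np.percentile(yy,[.1,.5,50,99.5,99.9]).round(1))
    fl=f[k]; rr=(f[:,2]-A@c)
    rb=f[(rr>3.5)&(rr<9)]; h,b=np.histogram(rb[:,:2]@ey,bins=np.arange(40,340,4)); print([(int(q),int(m)) for q,m in zip(b,h) if m>25])
    # floor at z=30 along ex at mid y
    m=(yy.min()+yy.max())/2
    t=(30-c[2]-m*(c[:2]@ey))/(c[:2]@ex); print('mid y',m,'stop face along',t,'world',(t*ex+m*ey).round(1))
    st=w[(w[:,2]>52)&(w[:,0]>685)]; print('stop top along',np.percentile(st[:,:2]@ex,[1,50,99]).round(1),'y',np.percentile(st[:,:2]@ey,[1,99]).round(1))
go(475,413,150,10.5)
E
```

```text
top slope 14.932394540466781 fall dir -3.4727229676609723
y extent [ 66.3  66.7 198.6 333.1 334.4]
[(64, 44), (68, 87), (72, 57), (116, 46), (120, 90), (124, 56), (168, 49), (172, 85), (176, 56), (220, 53), (224, 83), (228, 60), (272, 56), (276, 76), (280, 57), (324, 61), (328, 86), (332, 49)]
mid y 200.79770876134467 stop face along 685.0371812129274 world [696.3 157.4]
stop top along [687.7 694.4 702.2] y [ 68.1 330.7]
scene slope 15.058507586705234 fall dir -3.5631967947223595
y extent [ 65.7  67.2 206.9 334.4 335. ]
[(64, 36), (68, 89), (72, 70), (116, 39), (120, 87), (124, 88), (168, 44), (172, 101), (176, 77), (220, 54), (224, 100), (228, 81), (272, 55), (276, 111), (280, 83), (324, 56), (328, 113), (332, 93)]
mid y 199.73231086694642 stop face along 682.2356227240459 world [693.4 156.5]
stop top along [688.1 694.2 700.7] y [ 70.3 333.4]
t 0.1 pos [ 272.  -671.6  230.5] jaw -68.0 j7 -0.08 delta [ 203.  1084.6  -80.5] yaw -0.202 rows>= 26.5 w 0.993 F [ 0.3  0.5 -0.3]
```

```bash
cat >> h.py <<'E'
EX=np.array([np.cos(np.radians(-3.55)),np.sin(np.radians(-3.55))]); EY=np.array([-EX[1],EX[0]])
def rack(along,yoff): return (685+along)*EX+(200.2+yoff)*EY
for_lane=lambda yoff:(rack(-68,yoff).round(1), rack(-150,yoff).round(1), rack(-98,yoff).round(1))
E
python3 - <<'E'
from h import *
go(598,-202,110,-9.5)
for y in(-104,-52,0,52,104): print(y,*for_lane(y))
E
```

```text
t 0.1 pos [ 272.  -671.6  230.5] jaw -68.0 j7 -0.08 delta [ 326.   469.6 -120.5] yaw -0.551 rows>= 14.0 w 0.993 F [ 0.3  0.5 -0.3]
-104 [621.8  57.8] [539.9  62.9] [591.8  59.7]
-52 [625.  109.7] [543.1 114.8] [595.1 111.6]
0 [628.2 161.6] [546.4 166.7] [598.3 163.5]
52 [631.4 213.5] [549.6 218.6] [601.5 215.4]
104 [634.7 265.4] [552.8 270.5] [604.7 267.3]
```

>>> apply_moves --motion '[[[160,235,-20,-0.25,1],[326,470,-110,-0.551,1],[326,470,-110,-0.551,1],[326,470,-110,-0.551,1],[326,470,-110,-0.551,1],[326,470,-110,-0.551,1],[326,470,-110,-0.551,1],[326,470,-110,-0.551,1],[326,470,-110,-0.551,1],[326,470,-110,-0.551,1],[326,470,-110,-0.551,1],[326,470,-110,-0.551,1],[326,470,-110,-0.551,1],[326,470,-110,-0.551,1],[326,470,-110,-0.551,1],[326,470,-110,-0.551,1],[326,470,-110,-0.551,1],[326,470,-110,-0.551,1]]]' --force 50

```text
time: 1.6
position: [597.1, -203.1, 120.6]
eef_rot: [0.456, 0.54, 0.457, -0.54]
wrist_force: [0.8, 0.1, 0.4]
gripper_width: 0.999
```

Run:
```python
from h import *
p,d,K,T=snap('wrist','wr1.png'); w=cloud(d,K,T)
for o in objs(p,w,48,62,(450,750,-350,0)): print(*o)
go(598,-202,24,-9.5)
```

```text
[236.  12.] [ 742.5 -180.2] [48.8  9.8] 84.4 54.8 [142.  127.5 109. ]
[10. 47.] [746.7 -52.9] [19.6  5.4] -67.1 50.7 [149. 152. 144.]
[321. 252.] [ 598.7 -202.3] [90.1 28.4] -10.3 55.4 [ 78. 102. 152.]
[185. 269.] [ 601.5 -113.2] [60.7 28.5] -1.8 55.3 [ 89. 151. 120.]
[224. 338.] [ 552.7 -125.1] [23.3  4.3] -12.1 52.4 [44.  68.  53.5]
t 1.65 pos [ 597.1 -203.4  120.7] jaw -99.7 j7 -1.35 delta [  0.9   1.4 -96.7] yaw 0.003 rows>= 2.3 w 1.001 F [ 0.4 -0.5  0. ]
```

View pics/wr1.png

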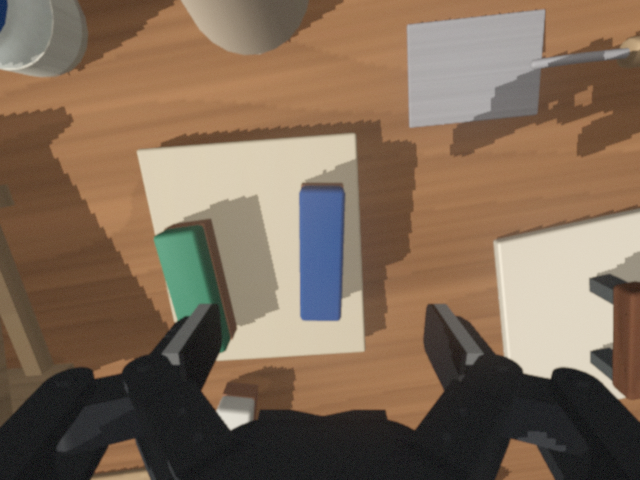

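The wrist view shows the blue bar at (321,252), centred between the jaws, with green well clear. Descend, grip and lift.

>>> apply_moves --motion '[[[1,1,-40,0,1],[1,1,-75,0,1],[1,1,-96,0,1],[1,1,-96,0,1],[1,1,-96,0,-1],[1,1,-96,0,-1],[1,1,-96,0,-1],[1,1,-96,0,-1],[1,1,-96,0,-1],[1,1,-96,0,-1],[1,1,-60,0,-1],[1,1,-20,0,-1],[1,1,20,0,-1],[1,1,50,0,-1],[1,1,50,0,-1]]]' --force 50

```text
time: 2.9
position: [600.9, -203.5, 177.8]
eef_rot: [0.459, 0.543, 0.453, -0.538]
wrist_force: [0.8, 0.2, -2.0]
gripper_width: 0.318
```

Run:
```python
from h import *
go(621.8,57.8,140,-3.55)
```

```text
t 2.9 pos [ 600.9 -203.5  177.8] jaw -99.7 j7 -1.36 delta [ 20.9 261.3 -37.8] yaw 0.107 rows>= 6.4 w 0.318 F [ 0.8  0.2 -2. ]
```

>>> apply_moves --motion '[[[20,261,-30,0.107,-1],[20,261,-30,0.107,-1],[20,261,-30,0.107,-1],[20,261,-30,0.107,-1],[20,261,-30,0.107,-1],[20,261,-30,0.107,-1],[20,261,-30,0.107,-1],[20,261,-30,0.107,-1],[20,261,-60,0.107,-1],[20,261,-90,0.107,-1],[20,261,-90,0.107,-1],[20,261,-90,0.107,-1]]]'

```text
time: 3.9
position: [619.7, 56.3, 86.8]
eef_rot: [0.486, 0.517, 0.482, -0.514]
wrist_force: [-0.2, -0.5, -1.0]
gripper_width: 0.318
```

Run:
```python
from h import *
p,d,K,T=snap('wrist','wr2.png');
go(621.8,57.8,66,-3.55)
```

```text
t 3.95 pos [620.9  56.4  88.2] jaw -93.6 j7 -1.65 delta [  0.9   1.4 -22.2] yaw 0.001 rows>= 0.5 w 0.324 F [-0.3  0.1 -1.3]
```

View pics/wr2.png

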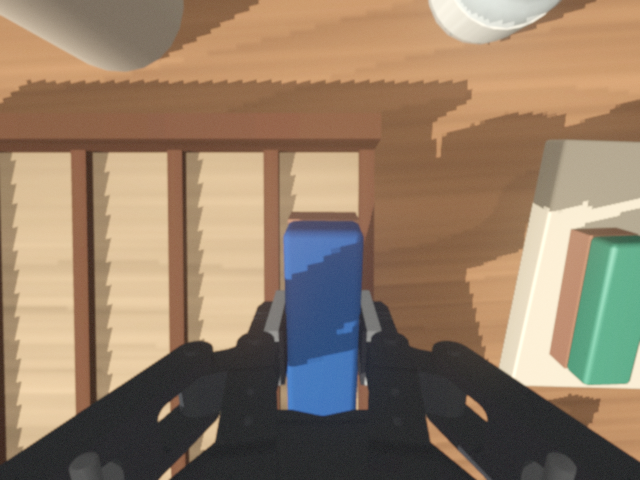

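Bar sits within the rightmost lane, with clear ribs either side. Lower it, release, go round behind it and push.

>>> apply_moves --motion '[[[1,1,-12,0,-1],[1,1,-22,0,-1],[1,1,-22,0,-1],[1,1,-22,0,0],[1,1,-22,0,0],[1,1,-22,0,0],[1,1,10,0,0],[1,1,40,0,0],[1,1,45,0,0],[-30,3,45,0,-0.5],[-65,5,45,0,-1],[-65,5,45,0,-1],[-65,5,45,0,-1],[-65,5,15,0,-1],[-65,5,-13,0,-1],[-65,5,-13,0,-1]]]'

```text
time: 5.28
position: [554.8, 61.4, 71.6]
eef_rot: [0.486, 0.516, 0.482, -0.515]
wrist_force: [-0.9, 0.3, 0.6]
gripper_width: -0.002
```

>>> apply_moves --motion '[[[5,0,-1.3,0,-1],[10,-0.6,-2.7,0,-1],[15,-1,-4,0,-1],[20,-1.2,-5.4,0,-1],[25,-1.5,-6.7,0,-1],[30,-1.8,-8,0,-1],[34,-2,-9.1,0,-1],[34,-2,-9.1,0,-1],[34,-2,-9.1,0,-1]]]'

```text
time: 6.03
position: [589.1, 59.4, 62.5]
eef_rot: [0.486, 0.516, 0.482, -0.515]
wrist_force: [0.0, 1.1, 0.6]
gripper_width: -0.002
```

```bash
cat >> h.py <<'E'
def bars_in_rack(cam='top'):
    p,d,K,T=snap(cam); w=cloud(d,K,T); hsv=cv2.cvtColor(p,cv2.COLOR_RGB2HSV)
    al=w[...,:2]@EX-685; ya=w[...,:2]@EY-200.2
    hh=(w[...,2]-30+al*np.tan(np.radians(15)))*np.cos(np.radians(15)) # height over floor
    with np.errstate(invalid='ignore'): m=(hh>24)&(hh<42)&(al>-215)&(al<-8)&(abs(ya)<140)
    n,l,st,ce=cv2.connectedComponentsWithStats(m.astype(np.uint8))
    for i in range(1,n):
        if st[i,4]<60: continue
        q=l==i; P=np.c_[al[q]/np.cos(np.radians(15))+0, ya[q]]
        # floor x of point at height h: al = s cos + h sin
        P[:,0]=(al[q]-hh[q]*np.sin(np.radians(15)))/np.cos(np.radians(15)) 
        P[:,0]=P[:,0] 
        print('  rack bar centre(s,y)',*rect(P),'h',np.median(hh[q]).round(1),np.median(p[q],0))
    return p,w
E
python3 - <<'E'
from h import *
go(*rack(-95,-104),64,-3.55); bars_in_rack('top'); bars_in_rack('scene')
E
```

```text
t 6.03 pos [589.1  59.4  62.5] jaw -93.6 j7 -1.65 delta [5.7 0.1 1.5] yaw 0.001 rows>= 0.1 w -0.002 F [0.  1.1 0.6]
  rack bar centre(s,y) [ -56.1 -103.9] [78.1 30.4] -0.3 h 33.1 [ 57.  95. 160.]
```

>>> apply_moves --motion '[[[3,0,1,0,-1],[6,0,0,0,-1],[8,0,-0.5,0,-1],[8,0,-0.5,0,-1]]]'

```text
time: 6.47
position: [592.7, 59.4, 62.0]
eef_rot: [-0.484, -0.514, -0.484, 0.517]
wrist_force: [-11.5, 0.2, 12.3]
gripper_width: 0.0
```

```bash
sed -i 's/(al<-8)/(al<12)/;s/(hh>24)/(hh>30)/' h.py
python3 - <<'E'
from h import *
go(*rack(-95,-104),64,-3.55); bars_in_rack('top'); bars_in_rack('scene')
E
```

```text
t 6.47 pos [592.7  59.4  62. ] jaw -93.6 j7 -1.65 delta [2.2 0.1 2. ] yaw 0.0 rows>= 0.1 w 0.0 F [-11.5   0.2  12.3]
  rack bar centre(s,y) [ -46.8 -103.4] [92.3 30.3] -0.5 h 33.4 [ 57.  94. 160.]
```

Blue rests against the stop: measured s is -46.8, and the push force rose to 11 N. Next is green.

>>> apply_moves --motion '[[[-12,1,6,0,-1],[-15,1,50,0,0],[-15,1,90,0,1],[-6,-172,90,0.04,1],[-6,-172,90,0.04,1],[-6,-172,90,0.04,1],[-6,-172,90,0.04,1],[-6,-172,90,0.04,1],[-6,-172,90,0.04,1]]]'

```text
time: 7.32
position: [586.6, -117.2, 152.3]
eef_rot: [-0.493, -0.506, -0.492, 0.509]
wrist_force: [0.0, 0.0, 0.1]
gripper_width: 1.002
```

Run:
```python
from h import *
p,d,K,T=snap('wrist'); w=cloud(d,K,T)
for o in objs(p,w,46,62,(450,720,-350,0)): print(*o)
p,d,K,T=snap('top'); w=cloud(d,K,T)
for o in objs(p,w,46,62,(450,720,-350,0)): print(*o)
go(586,-112.3,24,-1.4)
```

```text
[315. 241.] [ 586.6 -108.9] [90.3 28.5] -1.5 55.0 [ 98. 150. 119.]
t 7.42 pos [ 586.7 -112.4  151.9] jaw -91.3 j7 -1.38 delta [-7.000e-01  1.000e-01 -1.279e+02] yaw -0.001 rows>= 3.1 w 1.0 F [-0.1  0.4 -0.2]
```

>>> apply_moves --motion '[[[0,0,-40,0,1],[0,0,-80,0,1],[0,0,-115,0,1],[0,0,-128,0,1],[0,0,-128,0,1],[0,0,-128,0,-1],[0,0,-128,0,-1],[0,0,-128,0,-1],[0,0,-128,0,-1],[0,0,-128,0,-1],[0,0,-128,0,-1],[0,0,-90,0,-1],[0,0,-50,0,-1],[0,0,-10,0,-1],[0,0,-3,0,-1],[0,0,-3,0,-1]]]'

```text
time: 8.75
position: [588.4, -112.8, 152.6]
eef_rot: [0.496, 0.506, 0.493, -0.506]
wrist_force: [-0.0, 0.1, -2.9]
gripper_width: 0.322
```

Run:
```python
from h import *
go(625,109.7,90,-3.55)
```

```text
t 8.75 pos [ 588.4 -112.8  152.6] jaw -91.3 j7 -1.37 delta [ 36.6 222.5 -62.6] yaw -0.039 rows>= 5.6 w 0.322 F [-0.   0.1 -2.9]
```

>>> apply_moves --motion '[[[36,222,0,-0.039,-1],[36,222,0,-0.039,-1],[36,222,0,-0.039,-1],[36,222,0,-0.039,-1],[36,222,0,-0.039,-1],[36,222,0,-0.039,-1],[36,222,0,-0.039,-1],[36,222,0,-0.039,-1],[36,222,-30,-0.039,-1],[36,222,-63,-0.039,-1],[36,222,-63,-0.039,-1],[36,222,-63,-0.039,-1]]]'

```text
time: 9.75
position: [622.7, 107.0, 87.9]
eef_rot: [-0.484, -0.514, -0.483, 0.517]
wrist_force: [0.3, 0.1, -2.2]
gripper_width: 0.319
```

Run:
```python
from h import *
go(625,109.7,66,-3.55);p,d,K,T=snap('wrist'); w=cloud(d,K,T)
for o in objs(p,w,108,130,(560,720,0,300)): print(*o)
```

```text
t 9.75 pos [622.7 107.   87.9] jaw -93.7 j7 -1.72 delta [  2.3   2.7 -21.9] yaw 0.003 rows>= 0.5 w 0.319 F [ 0.3  0.1 -2.2]
[323. 319.] [630.1 107.2] [79.3 51.6] 14.9 119.2 [ 75. 117.  93.]
```

>>> apply_moves --motion '[[[2,2.5,-12,0,-1],[2,2.5,-22,0,-1],[2,2.5,-22,0,-1],[2,2.5,-22,0,0],[2,2.5,-22,0,0],[2,2.5,-22,0,0],[2,2.5,10,0,0],[2,2.5,40,0,0],[2,2.5,45,0,0],[-30,5,45,0,-0.5],[-65,7,45,0,-1],[-65,7,45,0,-1],[-65,7,45,0,-1],[-65,7,15,0,-1],[-65,7,-11,0,-1],[-65,7,-11,0,-1]]]'

```text
time: 11.13
position: [558.3, 114.3, 75.3]
eef_rot: [-0.484, -0.514, -0.483, 0.517]
wrist_force: [-0.3, 0.0, -0.3]
gripper_width: 0.0
```

Run:
```python
from h import *
go(*rack(-96,-52),64.5,-3.55)
```

```text
t 11.13 pos [558.3 114.3  75.3] jaw -93.7 j7 -1.74 delta [ 38.7  -2.9 -10.8] yaw 0.002 rows>= 1.0 w 0.0 F [-0.3  0.  -0.3]
```

>>> apply_moves --motion '[[[6,-0.5,-1.6,0,-1],[12,-1,-3.2,0,-1],[18,-1.4,-4.8,0,-1],[24,-1.8,-6.4,0,-1],[29,-2.2,-8,0,-1],[33,-2.5,-9,0,-1],[36,-2.8,-10,0,-1],[38,-2.9,-10.4,0,-1],[40,-3,-10.6,0,-1],[40,-3,-10.6,0,-1]]]'

```text
time: 11.97
position: [596.4, 111.4, 64.7]
eef_rot: [-0.484, -0.513, -0.484, 0.518]
wrist_force: [-5.6, 0.2, 5.8]
gripper_width: -0.0
```

Run:
```python
from h import *
go(*rack(-97,-52),64.5,-3.55); bars_in_rack('top'); bars_in_rack('scene')
```

```text
t 11.97 pos [596.4 111.4  64.7] jaw -93.7 j7 -1.73 delta [-0.4  0.1 -0.2] yaw 0.002 rows>= 0.0 w -0.0 F [-5.6  0.2  5.8]
  rack bar centre(s,y) [ -46.4 -106.1] [96.8 31.2] 3.5 h 33.9 [ 26.  77. 142.]
  rack bar centre(s,y) [ -48.  -103.5] [91.1 30.3] 1.5 h 33.5 [ 56.  92. 157.]
  rack bar centre(s,y) [-45.9 -51.4] [94.4 29.4] 0.4 h 33.2 [ 78. 147. 114.]
```

>>> apply_moves --motion '[[[-12,1,6,0,-1],[-15,1,50,0,0],[-15,1,90,0,1],[-165,-208,90,-0.21,1],[-165,-208,90,-0.21,1],[-165,-208,90,-0.21,1],[-165,-208,90,-0.21,1],[-165,-208,90,-0.21,1],[-165,-208,90,-0.21,1],[-165,-208,90,-0.21,1],[-165,-208,90,-0.21,1],[-165,-208,90,-0.21,1]]]'

```text
time: 13.07
position: [432.0, -96.8, 155.1]
eef_rot: [-0.427, -0.562, -0.427, 0.566]
wrist_force: [0.1, -0.1, 0.2]
gripper_width: 0.998
```

Run:
```python
from h import *
p,d,K,T=snap('wrist'); w=cloud(d,K,T)
for o in objs(p,w,26,45,(350,520,-250,0)): print(*o)
p,w=bars_in_rack('top')
for o in objs(p,w,26,45,(350,520,-250,0)): print(*o)
go(431.7,-96.2,4,-16)
```

```text
[322. 232.] [432.6 -95.4] [90.4 28.5] -16.3 35.1 [233. 229. 217.]
  rack bar centre(s,y) [-48.  -52.7] [90.9 28.9] -0.2 h 34.1 [ 38. 124.  91.]
  rack bar centre(s,y) [ -45.9 -105. ] [96.5 28.7] -0.1 h 33.9 [ 26.  77. 142.]
t 13.17 pos [432.7 -95.6 154.8] jaw -105.6 j7 -1.55 delta [  -1.    -0.6 -150.8] yaw -0.007 rows>= 3.6 w 0.995 F [0.4 0.1 0.1]
```

>>> apply_moves --motion '[[[-1,0,-40,0,1],[-1,0,-80,0,1],[-1,0,-120,0,1],[-1,0,-142,0,1],[-1,0,-151,0,1],[-1,0,-151,0,1],[-1,0,-151,0,-1],[-1,0,-151,0,-1],[-1,0,-151,0,-1],[-1,0,-151,0,-1],[-1,0,-151,0,-1],[-1,0,-151,0,-1],[-1,0,-110,0,-1],[-1,0,-70,0,-1],[-1,0,-30,0,-1],[-1,0,0,0,-1],[-1,0,0,0,-1]]]'

```text
time: 14.58
position: [433.4, -95.8, 159.3]
eef_rot: [-0.428, -0.563, -0.426, 0.564]
wrist_force: [1.2, 0.1, -1.9]
gripper_width: 0.32
```

Run:
```python
from h import *
go(*rack(-68,0),90,-3.55)
```

```text
t 14.58 pos [433.4 -95.8 159.3] jaw -105.7 j7 -0.98 delta [194.8 257.4 -69.3] yaw 0.211 rows>= 7.9 w 0.32 F [ 1.2  0.1 -1.9]
```

>>> apply_moves --motion '[[[195,257,0,0.211,-1],[195,257,0,0.211,-1],[195,257,0,0.211,-1],[195,257,0,0.211,-1],[195,257,0,0.211,-1],[195,257,0,0.211,-1],[195,257,0,0.211,-1],[195,257,0,0.211,-1],[195,257,0,0.211,-1],[195,257,0,0.211,-1],[195,257,0,0.211,-1],[195,257,-35,0.211,-1],[195,257,-69,0.211,-1],[195,257,-69,0.211,-1],[195,257,-69,0.211,-1]]]'

```text
time: 15.83
position: [627.0, 159.6, 89.6]
eef_rot: [-0.484, -0.515, -0.483, 0.517]
wrist_force: [0.5, -1.1, -1.2]
gripper_width: 0.32
```

Run:
```python
from h import *
go(*rack(-68,0),66,-3.55)
```

```text
t 15.83 pos [627.  159.6  89.6] jaw -93.7 j7 -1.26 delta [  1.2   2.  -23.6] yaw 0.003 rows>= 0.6 w 0.32 F [ 0.5 -1.1 -1.2]
```

>>> apply_moves --motion '[[[1,2,-12,0,-1],[1,2,-23,0,-1],[1,2,-23,0,-1],[1,2,-23,0,0],[1,2,-23,0,0],[1,2,-23,0,0],[1,2,10,0,0],[1,2,40,0,0],[1,2,45,0,0],[-30,4,45,0,-0.5],[-66,6,45,0,-1],[-66,6,45,0,-1],[-66,6,45,0,-1],[-66,6,15,0,-1],[-66,6,-12,0,-1],[-66,6,-12,0,-1]]]'

```text
time: 17.17
position: [559.9, 165.7, 74.3]
eef_rot: [-0.484, -0.513, -0.484, 0.518]
wrist_force: [-0.5, -0.4, 0.2]
gripper_width: 0.001
```

Run:
```python
from h import *
go(*rack(-97,0),65,-3.55)
```

```text
t 17.17 pos [559.9 165.7  74.3] jaw -93.7 j7 -1.23 delta [39.3 -2.3 -9.3] yaw 0.002 rows>= 1.0 w 0.001 F [-0.5 -0.4  0.2]
```

>>> apply_moves --motion '[[[6,-0.4,-1.5,0,-1],[12,-0.8,-3,0,-1],[18,-1.1,-4.5,0,-1],[24,-1.5,-6,0,-1],[29,-1.8,-7.3,0,-1],[33,-2,-8.3,0,-1],[36,-2.2,-9,0,-1],[38,-2.3,-9.3,0,-1],[40,-2.4,-9.5,0,-1],[40,-2.4,-9.5,0,-1]]]'

```text
time: 18.0
position: [599.5, 163.3, 64.7]
eef_rot: [-0.483, -0.513, -0.484, 0.519]
wrist_force: [-2.0, 0.6, 1.9]
gripper_width: 0.001
```

Run:
```python
from h import *
go(*rack(-97,0),64.5,-3.55); bars_in_rack('top'); p,w=bars_in_rack('scene')
for o in objs(p,w,26,45,(300,520,150,500)): print(*o)
```

```text
t 18.0 pos [599.5 163.3  64.7] jaw -93.7 j7 -1.23 delta [-0.2  0.1 -0.2] yaw 0.002 rows>= 0.0 w 0.001 F [-2.   0.6  1.9]
  rack bar centre(s,y) [-23.4 -10.8] [62.8 26. ] 25.3 h 34.0 [211. 205. 195.]
  rack bar centre(s,y) [-45.  -52.9] [96.7 28.7] -0.4 h 33.8 [ 40. 130.  96.]
  rack bar centre(s,y) [ -45.2 -104.6] [98.8 29.7] -0.9 h 33.9 [22. 53. 99.]
  rack bar centre(s,y) [ -45.2 -103.7] [94.6 30.1] 0.1 h 33.6 [ 45.5  65.  104. ]
  rack bar centre(s,y) [-46.3 -51.1] [93.8 30.6] -0.5 h 33.2 [ 77. 144. 113.]
  rack bar centre(s,y) [-47.1   0.3] [91.9 29.9] 0.2 h 33.4 [241. 240. 234.]
[441. 269.] [346.3 164.4] [92.2 28.4] -0.7 33.8 [41. 41. 43.]
[456. 311.] [384.2 271.5] [91.6 30.7] 3.3 33.9 [186.  69.  64.]
[462. 383.] [474.6 414.2] [91.9 27.4] 11.3 34.1 [239. 199. 104.]
```

Force is only 2 N, so I push 2 mm more to confirm contact with the stop.

>>> apply_moves --motion '[[[1,0,0,0,-1],[2,0,-0.2,0,-1],[2.5,0,-0.3,0,-1],[2.5,0,-0.3,0,-1]]]'

```text
time: 18.43
position: [599.7, 163.3, 64.5]
eef_rot: [-0.482, -0.512, -0.485, 0.519]
wrist_force: [-9.8, -0.6, 9.6]
gripper_width: -0.001
```

>>> apply_moves --motion '[[[-12,1,6,0,-1],[-15,1,50,0,0],[-15,1,90,0,1],[-215,108,90,0.13,1],[-215,108,90,0.13,1],[-215,108,90,0.13,1],[-215,108,90,0.13,1],[-215,108,90,0.13,1],[-215,108,90,0.13,1],[-215,108,90,0.13,1],[-215,108,90,0.13,1]]]'

```text
time: 19.35
position: [384.6, 272.4, 154.8]
eef_rot: [0.516, 0.479, 0.518, -0.486]
wrist_force: [0.5, -0.1, 0.1]
gripper_width: 1.002
```

Run:
```python
from h import *
p,d,K,T=snap('wrist'); w=cloud(d,K,T)
for o in objs(p,w,26,45,(300,480,200,400)): print(*o)
p,w=bars_in_rack('top')
go(384.7,271.2,4,3.8)
```

```text
[158. 135.] [456.8 395.8] [46.   8.5] 0.2 34.1 [154.  120.5  63. ]
[322. 231.] [386.  271.8] [90.3 28.4] 3.9 35.3 [194.  83.  73.]
  rack bar centre(s,y) [-46.1  -1. ] [96.4 30.2] -2.0 h 33.6 [208. 202. 192.]
  rack bar centre(s,y) [-45.5 -52.7] [94.5 29. ] -0.1 h 33.7 [ 39. 127.  94.]
  rack bar centre(s,y) [ -45.3 -105.3] [98.1 31.5] 3.1 h 34.0 [ 27.  79. 145.]
t 19.45 pos [386.2 271.3 154.9] jaw -86.3 j7 -1.47 delta [-1.500e+00 -1.000e-01 -1.509e+02] yaw 0.001 rows>= 3.6 w 0.997 F [1.  0.3 0.4]
```

White is at the stop, with the force up to 9.8 N and no further travel. Now red.

>>> apply_moves --motion '[[[-1,0,-40,0,1],[-1,0,-80,0,1],[-1,0,-120,0,1],[-1,0,-142,0,1],[-1,0,-151,0,1],[-1,0,-151,0,1],[-1,0,-151,0,-1],[-1,0,-151,0,-1],[-1,0,-151,0,-1],[-1,0,-151,0,-1],[-1,0,-151,0,-1],[-1,0,-151,0,-1],[-1,0,-110,0,-1],[-1,0,-70,0,-1],[-1,0,-30,0,-1],[-1,0,0,0,-1],[-1,0,0,0,-1]]]'

```text
time: 20.87
position: [386.4, 272.5, 159.6]
eef_rot: [0.516, 0.482, 0.517, -0.484]
wrist_force: [0.8, 0.7, -1.7]
gripper_width: 0.323
```

Run:
```python
from h import *
go(*rack(-68,52),90,-3.55)
```

```text
t 20.87 pos [386.4 272.5 159.6] jaw -86.2 j7 -1.49 delta [245.  -59.  -69.6] yaw -0.128 rows>= 6.3 w 0.323 F [ 0.8  0.7 -1.7]
```

>>> apply_moves --motion '[[[245,-59,0,-0.128,-1],[245,-59,0,-0.128,-1],[245,-59,0,-0.128,-1],[245,-59,0,-0.128,-1],[245,-59,0,-0.128,-1],[245,-59,0,-0.128,-1],[245,-59,0,-0.128,-1],[245,-59,0,-0.128,-1],[245,-59,0,-0.128,-1],[245,-59,-35,-0.128,-1],[245,-59,-69,-0.128,-1],[245,-59,-69,-0.128,-1],[245,-59,-69,-0.128,-1]]]'

```text
time: 21.95
position: [629.0, 214.2, 89.6]
eef_rot: [-0.483, -0.513, -0.486, 0.517]
wrist_force: [0.3, 0.3, -1.3]
gripper_width: 0.314
```

Run:
```python
from h import *
go(*rack(-68,52),66,-3.55)
```

```text
t 21.95 pos [629.  214.2  89.6] jaw -93.5 j7 -1.35 delta [  2.4  -0.7 -23.6] yaw -0.001 rows>= 0.6 w 0.314 F [ 0.3  0.3 -1.3]
```

>>> apply_moves --motion '[[[2,-0.7,-12,0,-1],[2,-0.7,-23,0,-1],[2,-0.7,-23,0,-1],[2,-0.7,-23,0,0],[2,-0.7,-23,0,0],[2,-0.7,-23,0,0],[2,-0.7,10,0,0],[2,-0.7,40,0,0],[2,-0.7,45,0,0],[-30,1,45,0,-0.5],[-65,3.5,45,0,-1],[-65,3.5,45,0,-1],[-65,3.5,45,0,-1],[-65,3.5,15,0,-1],[-65,3.5,-13,0,-1],[-65,3.5,-13,0,-1]]]'

```text
time: 23.28
position: [563.0, 217.6, 73.2]
eef_rot: [-0.483, -0.512, -0.487, 0.518]
wrist_force: [0.2, 0.1, -0.2]
gripper_width: 0.001
```

Run:
```python
from h import *
go(*rack(-97,52),65,-3.55)
```

```text
t 23.28 pos [563.  217.6  73.2] jaw -93.5 j7 -1.32 delta [39.4 -2.3 -8.2] yaw -0.001 rows>= 1.0 w 0.001 F [ 0.2  0.1 -0.2]
```

>>> apply_moves --motion '[[[6,-0.4,-1.2,0,-1],[12,-0.8,-2.4,0,-1],[18,-1.1,-3.7,0,-1],[24,-1.5,-5,0,-1],[29,-1.8,-6.2,0,-1],[33,-2,-7.3,0,-1],[36,-2.2,-8,0,-1],[38,-2.3,-8.2,0,-1],[40,-2.4,-8.4,0,-1],[41,-2.4,-8.6,0,-1],[41,-2.4,-8.6,0,-1]]]'

```text
time: 24.2
position: [602.9, 215.2, 64.7]
eef_rot: [-0.482, -0.511, -0.487, 0.519]
wrist_force: [-4.7, -0.5, 5.1]
gripper_width: -0.003
```

Run:
```python
from h import *
go(*rack(-97,52),64.5,-3.55); bars_in_rack('top'); p,w=bars_in_rack('scene')
for o in objs(p,w,26,45,(300,520,300,500)): print(*o)
```

```text
t 24.2 pos [602.9 215.2  64.7] jaw -93.5 j7 -1.32 delta [-0.4  0.1 -0.2] yaw -0.001 rows>= 0.0 w -0.003 F [-4.7 -0.5  5.1]
  rack bar centre(s,y) [-30.   50.4] [65.4 28.9] -2.7 h 34.0 [162.  39.  29.]
  rack bar centre(s,y) [-45.3  -1.2] [95.5 27.6] 0.5 h 33.7 [210.  204.  193.5]
  rack bar centre(s,y) [-46.3 -52.9] [95.2 29.3] -0.2 h 33.7 [29. 86. 63.]
  rack bar centre(s,y) [ -44.7 -104.5] [98.1 32.3] 4.7 h 33.9 [21. 52. 98.]
  rack bar centre(s,y) [ -46.7 -104.1] [94.  30.6] -1.0 h 33.3 [ 41.  64. 105.]
  rack bar centre(s,y) [-46.9 -51.9] [91.7 29.7] 0.1 h 33.1 [57. 98. 78.]
  rack bar centre(s,y) [-48.2   0.1] [90.4 29.8] 0.3 h 33.3 [242. 240. 235.]
  rack bar centre(s,y) [-47.5  52.2] [91.1 29.3] -0.7 h 33.6 [180.  67.  63.]
[463. 382.] [474.2 413.6] [92.  26.8] 10.8 33.8 [240. 202. 106.]
```

>>> apply_moves --motion '[[[1.5,0,0,0,-1],[2.5,0,-0.3,0,-1],[2.5,0,-0.3,0,-1]]]'

```text
time: 24.55
position: [603.0, 215.2, 64.6]
eef_rot: [-0.481, -0.51, -0.489, 0.52]
wrist_force: [-9.7, 0.1, 10.6]
gripper_width: 0.002
```

>>> apply_moves --motion '[[[-12,1,6,0,-1],[-15,1,50,0,0],[-15,1,90,0,1],[-128,198,90,0.245,1],[-128,198,90,0.245,1],[-128,198,90,0.245,1],[-128,198,90,0.245,1],[-128,198,90,0.245,1],[-128,198,90,0.245,1],[-128,198,90,0.245,1],[-128,198,90,0.245,1]]]'

```text
time: 25.47
position: [474.3, 414.6, 154.4]
eef_rot: [0.541, 0.446, 0.548, -0.456]
wrist_force: [0.7, -1.2, -0.3]
gripper_width: 1.002
```

Run:
```python
from h import *
p,d,K,T=snap('wrist'); w=cloud(d,K,T)
for o in objs(p,w,26,45,(400,560,350,490)): print(*o)
p,w=bars_in_rack('top')
go(475,413,4,10.6)
```

```text
[323. 229.] [476.5 413.1] [90.2 28.3] 11.1 35.4 [232. 192. 109.]
  rack bar centre(s,y) [-45.1  50.3] [95.7 29.1] -0.6 h 33.9 [159.  37.  28.]
  rack bar centre(s,y) [-44.8  -1.3] [96.  28.3] -0.2 h 34.0 [208. 202. 191.]
  rack bar centre(s,y) [-45.  -52.5] [97.9 32.6] 4.0 h 33.9 [ 39. 127.  94.]
  rack bar centre(s,y) [ -45.8 -104.7] [96.  28.2] -0.8 h 33.9 [ 26.  78. 144.]
t 25.57 pos [475.9 412.2 154.9] jaw -79.5 j7 -1.56 delta [  -0.9    0.8 -150.9] yaw 0.002 rows>= 3.6 w 0.998 F [ 1.  -0.1  0.1]
```

>>> apply_moves --motion '[[[0,1,-40,0,1],[0,1,-80,0,1],[0,1,-120,0,1],[0,1,-142,0,1],[0,1,-151,0,1],[0,1,-151,0,1],[0,1,-151,0,-1],[0,1,-151,0,-1],[0,1,-151,0,-1],[0,1,-151,0,-1],[0,1,-151,0,-1],[0,1,-151,0,-1],[0,1,-110,0,-1],[0,1,-70,0,-1],[0,1,-30,0,-1],[0,1,0,0,-1],[0,1,0,0,-1]]]'

```text
time: 26.98
position: [478.4, 414.4, 161.1]
eef_rot: [0.541, 0.45, 0.546, -0.454]
wrist_force: [0.9, 0.0, -2.3]
gripper_width: 0.323
```

Run:
```python
from h import *
go(*rack(-68,104),90,-3.55)
```

```text
t 26.98 pos [478.4 414.4 161.1] jaw -79.5 j7 -1.56 delta [ 156.3 -149.   -71.1] yaw -0.245 rows>= 5.5 w 0.323 F [ 0.9  0.  -2.3]
```

>>> apply_moves --motion '[[[156,-149,0,-0.245,-1],[156,-149,0,-0.245,-1],[156,-149,0,-0.245,-1],[156,-149,0,-0.245,-1],[156,-149,0,-0.245,-1],[156,-149,0,-0.245,-1],[156,-149,0,-0.245,-1],[156,-149,0,-0.245,-1],[156,-149,-35,-0.245,-1],[156,-149,-71,-0.245,-1],[156,-149,-71,-0.245,-1],[156,-149,-71,-0.245,-1]]]'

```text
time: 27.98
position: [632.2, 266.5, 88.7]
eef_rot: [-0.481, -0.512, -0.488, 0.518]
wrist_force: [0.7, 0.0, -1.3]
gripper_width: 0.319
```

Run:
```python
from h import *
go(*rack(-68,104),66,-3.55)
```

```text
t 27.98 pos [632.2 266.5  88.7] jaw -93.4 j7 -1.43 delta [  2.5  -1.1 -22.7] yaw -0.002 rows>= 0.5 w 0.319 F [ 0.7  0.  -1.3]
```

>>> apply_moves --motion '[[[2,-1,-12,0,-1],[2,-1,-22,0,-1],[2,-1,-22,0,-1],[2,-1,-22,0,0],[2,-1,-22,0,0],[2,-1,-22,0,0],[2,-1,10,0,0],[2,-1,40,0,0],[2,-1,45,0,0],[-30,1,45,0,-0.5],[-65,3,45,0,-1],[-65,3,45,0,-1],[-65,3,45,0,-1],[-65,3,15,0,-1],[-65,3,-12,0,-1],[-65,3,-12,0,-1]]]'

```text
time: 29.32
position: [566.0, 269.3, 73.2]
eef_rot: [-0.481, -0.51, -0.489, 0.519]
wrist_force: [-1.3, -0.2, 0.2]
gripper_width: -0.004
```

Run:
```python
from h import *
go(*rack(-97,104),65,-3.55)
```

```text
t 29.32 pos [566.  269.3  73.2] jaw -93.4 j7 -1.4 delta [39.7 -2.1 -8.2] yaw -0.002 rows>= 1.0 w -0.004 F [-1.3 -0.2  0.2]
```

>>> apply_moves --motion '[[[6,-0.4,-1.2,0,-1],[12,-0.8,-2.4,0,-1],[18,-1.1,-3.7,0,-1],[24,-1.5,-5,0,-1],[29,-1.8,-6.2,0,-1],[33,-2,-7.3,0,-1],[36,-2.2,-8,0,-1],[38,-2.3,-8.2,0,-1],[40,-2.4,-8.4,0,-1],[41,-2.4,-8.6,0,-1],[42,-2.4,-8.8,0,-1],[42,-2.4,-8.8,0,-1]]]'

```text
time: 30.32
position: [606.1, 267.0, 64.6]
eef_rot: [-0.48, -0.509, -0.49, 0.52]
wrist_force: [-7.7, 0.0, 7.8]
gripper_width: 0.0
```

>>> apply_moves --motion '[[[1.5,0,0,0,-1],[1.5,0,-0.3,0,-1],[1.5,0,-0.3,0,-1]]]'

```text
time: 30.57
position: [606.0, 267.0, 64.5]
eef_rot: [-0.479, -0.509, -0.491, 0.521]
wrist_force: [-6.4, -0.6, 6.3]
gripper_width: 0.004
```

Run:
```python
from h import *
bars_in_rack('top'); p,w=bars_in_rack('scene'); go(493,-415,120,3.6)
```

```text
rack bar centre(s,y) [-31.7  99.4] [71.7 32.2] 4.1 h 33.6 [204. 157.   0.]
  rack bar centre(s,y) [-46.6  49.8] [93.3 30.4] 3.4 h 34.0 [160.  37.  27.]
  rack bar centre(s,y) [-45.9  -1.2] [94.3 28.5] 0.4 h 34.0 [148. 143. 135.]
  rack bar centre(s,y) [-45.3 -52.6] [95.8 28.5] -0.2 h 34.1 [28. 84. 62.]
  rack bar centre(s,y) [ -44.3 -105.2] [97.  31.3] 2.5 h 34.0 [22. 52. 98.]
  rack bar centre(s,y) [ -47.6 -103.6] [91.4 29.9] 0.0 h 33.5 [ 42.  65. 106.]
  rack bar centre(s,y) [-46.7 -51.3] [93.1 30.3] -0.3 h 33.4 [55. 97. 77.]
  rack bar centre(s,y) [-45.    0.3] [96. 29.] 0.6 h 33.3 [173. 170. 161.]
  rack bar centre(s,y) [-48.1  51.5] [89.9 29.3] -0.6 h 33.5 [176.  66.  61.]
  rack bar centre(s,y) [-46.6 104.4] [92.8 29.3] -0.2 h 33.5 [236. 193. 102.]
t 30.67 pos [606.  267.   64.5] jaw -93.4 j7 -1.4 delta [-113.  -682.    55.5] yaw 0.122 rows>= 16.6 w -0.005 F [-6.4 -0.5  6.7]
```

All five bars are at the stop. Retreat and look at the cover.

>>> apply_moves --motion '[[[-12,1,6,0,-1],[-15,1,50,0,0],[-15,1,120,0,1],[-113,-682,135,0.122,1],[-113,-682,135,0.122,1],[-113,-682,135,0.122,1],[-113,-682,135,0.122,1],[-113,-682,135,0.122,1],[-113,-682,135,0.122,1],[-113,-682,135,0.122,1],[-113,-682,135,0.122,1],[-113,-682,135,0.122,1],[-113,-682,135,0.122,1],[-113,-682,135,0.122,1],[-113,-682,135,0.122,1],[-113,-682,135,0.122,1],[-113,-682,135,0.122,1],[-113,-682,135,0.122,1],[-113,-682,135,0.122,1],[-113,-682,135,0.122,1]]]'

```text
time: 32.33
position: [491.1, -419.5, 200.7]
eef_rot: [0.51, 0.478, 0.519, -0.492]
wrist_force: [-0.0, 0.0, -0.3]
gripper_width: 1.001
```

>>> apply_moves --motion '[[[0,0,0,0,1],[0,0,0,0,1]]]'

```text
time: 32.5
position: [489.6, -421.4, 201.2]
eef_rot: [0.51, 0.479, 0.518, -0.493]
wrist_force: [0.3, -0.4, -0.0]
gripper_width: 0.998
```

Run:
```python
from h import *
p,d,K,T=snap('wrist','wr3.png'); w=cloud(d,K,T); B=(380,620,-540,-290)
for o in objs(p,w,45,62,B)+objs(p,w,5,16,B,2000): print(*o)
go(493.2,-414.7,37,3.5)
p,w=bars_in_rack('top')
for o in objs(p,w,45,62,B)+objs(p,w,5,16,B,500)+objs(p,w,14,26,(480,700,-300,0),500): print(*o)
```

```text
[314. 215.] [ 495.3 -411.8] [89.1 17.7] 3.4 51.5 [130.  98.  79.]
[315. 199.] [ 494.8 -412. ] [170.  150.3] 3.6 10.7 [223. 213. 195.]
t 32.55 pos [ 490.5 -419.4  200.7] jaw -86.7 j7 -0.41 delta [   2.7    4.7 -163.7] yaw 0.003 rows>= 3.9 w 0.999 F [ 0.5  0.6 -0.9]
  rack bar centre(s,y) [-45.4 103.7] [95.1 28.9] 0.1 h 33.8 [191. 145.   0.]
  rack bar centre(s,y) [-46.9  50.5] [90.1 28.4] 0.3 h 33.8 [149.  33.  25.]
  rack bar centre(s,y) [-45.3  -2.8] [97.1 36.5] 1.5 h 34.1 [197. 191. 181.]
  rack bar centre(s,y) [-46.3 -52.7] [95.1 28.6] -0.4 h 34.1 [ 35. 118.  86.]
  rack bar centre(s,y) [ -45.1 -104.9] [97.8 28.3] -0.3 h 33.8 [ 24.  72. 135.]
[478. 294.] [ 433.9 -434.8] [120.3  52.5] -83.4 10.4 [210. 198. 177.]
```

View pics/wr3.png

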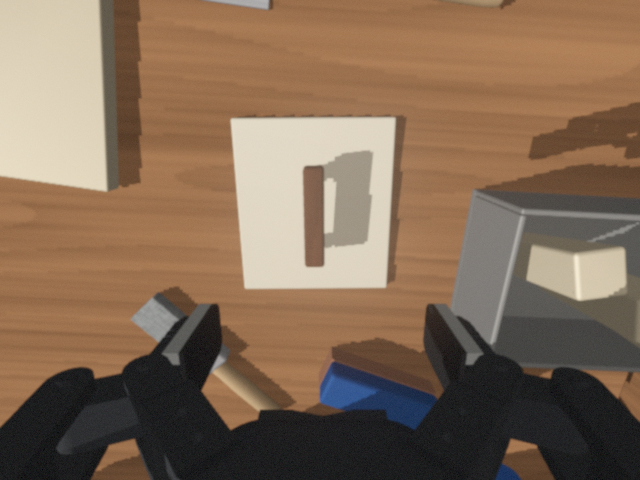

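The wrist view shows the handle at (314,215), mid-plate, with the grey box at the right clear of the fingers. Descend slightly first and re-measure with the arm at rest.

>>> apply_moves --motion '[[[3.5,5.5,-40,0.003,1],[3.5,5.5,-70,0.003,1],[3.5,5.5,-70,0.003,1],[3.5,5.5,-70,0.003,1],[3.5,5.5,-70,0.003,1],[3.5,5.5,-70,0.003,1]]]' --force 80

```text
time: 33.1
position: [495.4, -413.0, 132.4]
eef_rot: [0.512, 0.477, 0.519, -0.49]
wrist_force: [0.2, 0.3, 0.4]
gripper_width: 1.0
```

Run:
```python
from h import *
B=(380,620,-540,-290)
for i in range(3):
    p,d,K,T=snap('wrist'); w=cloud(d,K,T); s=bot.observe(); print(s['position'].round(1),abs(s['joint_vel']).max().round(4))
    for o in objs(p,w,45,62,B)+objs(p,w,5,16,B,2000): print(*o)
for c in('top','scene'):
    p,d,K,T=snap(c); w=cloud(d,K,T)
    for o in objs(p,w,14,26,(480,700,-300,0),500): print(*o)
go(494,-414,24,3.5)
```

```text
[ 495.4 -413.1  132.4] 0.0065
[324. 247.] [ 494.2 -414.6] [89.4 18. ] 3.6 51.9 [129.  97.  78.]
[324. 220.] [ 493.7 -414.6] [170.  150.3] 3.6 11.1 [223. 213. 194.]
[ 495.3 -413.1  132.2] 0.0065
[324. 247.] [ 494.  -414.4] [89.7 18. ] 3.5 51.7 [129.  97.  78.]
[324. 220.] [ 493.9 -414.4] [169.6 150.4] 3.4 10.9 [223. 213. 194.]
[ 495.2 -413.   132. ] 0.0069
[324. 247.] [ 494.  -414.5] [89.7 18.1] 3.6 51.7 [129.  97.  78.]
[324. 220.] [ 493.6 -414.4] [169.5 150.5] 3.6 10.9 [223. 213. 194.]
[289. 220.] [ 592.5 -155.7] [171.2 154.8] -5.5 20.0 [238. 230. 205.]
t 33.35 pos [ 495.  -412.8  131.4] jaw -86.4 j7 -0.36 delta [  -1.    -1.2 -107.4] yaw -0.002 rows>= 2.6 w 1.001 F [0.3 0.1 0.1]
```

Before grasping, measure the slab with the same wrist camera at rest.

>>> apply_moves --motion '[[[0,0,40,0,1],[99,257,40,-0.155,1],[99,257,40,-0.155,1],[99,257,40,-0.155,1],[99,257,40,-0.155,1],[99,257,40,-0.155,1],[99,257,40,-0.155,1],[99,257,40,-0.155,1],[99,257,40,-0.155,1],[99,257,40,-0.155,1],[99,257,40,-0.155,1],[99,257,40,-0.155,1],[99,257,40,-0.155,1],[99,257,40,-0.155,1],[99,257,40,-0.155,1]]]'

```text
time: 34.6
position: [593.6, -156.8, 171.6]
eef_rot: [-0.471, -0.517, -0.481, 0.529]
wrist_force: [-0.4, 0.2, 0.2]
gripper_width: 0.998
```

Run:
```python
from h import *
for i in range(3):
    p,d,K,T=snap('wrist'); w=cloud(d,K,T)
    for o in objs(p,w,13,27,(480,720,-300,0),2000): print(*o)
go(494,-414.3,130,3.55)
```

```text
[321. 212.] [ 594.5 -155.2] [169.  150.4] -5.4 21.1 [217. 204. 179.]
[321. 213.] [ 594.1 -155.3] [170.1 150.4] -5.5 21.1 [217. 204. 179.]
[321. 213.] [ 594.  -155.1] [170.3 150.5] -5.5 21.1 [217. 204. 179.]
t 34.75 pos [ 593.9 -156.2  171.4] jaw -95.3 j7 -0.89 delta [ -99.9 -258.1  -41.4] yaw 0.155 rows>= 6.7 w 1.004 F [ 0.2  0.2 -0.5]
```

>>> apply_moves --motion '[[[-100,-258,0,0.155,1],[-100,-258,0,0.155,1],[-100,-258,0,0.155,1],[-100,-258,0,0.155,1],[-100,-258,0,0.155,1],[-100,-258,0,0.155,1],[-100,-258,0,0.155,1],[-100,-258,0,0.155,1],[-100,-258,0,0.155,1],[-100,-258,-41,0.155,1],[-100,-258,-80,0.155,1],[-100,-258,-80,0.155,1],[-100,-258,-80,0.155,1],[-100,-258,-80,0.155,1]]]'

```text
time: 35.92
position: [494.7, -414.1, 92.8]
eef_rot: [0.511, 0.477, 0.52, -0.49]
wrist_force: [-0.7, -0.3, 1.1]
gripper_width: 1.0
```

Run:
```python
from h import *
B=(380,620,-540,-290)
p,d,K,T=snap('wrist'); w=cloud(d,K,T)
for o in objs(p,w,45,62,B): print(*o)
go(493.9,-414.4,24,3.55)
```

```text
[323. 266.] [ 494.7 -415. ] [89.3 18.1] 3.4 52.6 [120.  91.  73.]
t 35.97 pos [ 494.9 -414.6   93.4] jaw -86.4 j7 -0.32 delta [ -1.    0.2 -69.4] yaw -0.001 rows>= 1.7 w 1.001 F [-0.3 -0.7  0. ]
```

>>> apply_moves --motion '[[[-1,0,-35,0,1],[-1,0,-60,0,1],[-1,0,-69,0,1],[-1,0,-69,0,1],[-1,0,-69,0,1],[-1,0,-69,0,-1],[-1,0,-69,0,-1],[-1,0,-69,0,-1],[-1,0,-69,0,-1],[-1,0,-69,0,-1],[-1,0,-69,0,-1],[-1,0,-69,0,-1],[-1,0,-69,0,-1]]]' --force 80

```text
time: 37.05
position: [494.1, -414.8, 25.0]
eef_rot: [0.512, 0.478, 0.519, -0.49]
wrist_force: [0.0, 0.6, 6.2]
gripper_width: 0.196
```

Run:
```python
from h import *
go(594.1,-155.2,48,-5.45)
```

```text
t 37.05 pos [ 494.1 -414.8   25. ] jaw -86.4 j7 -0.26 delta [100.  259.6  23. ] yaw -0.158 rows>= 6.7 w 0.196 F [0.  0.6 6.2]
```

>>> apply_moves --motion '[[[0,0,20,0,-1],[0,0,50,0,-1],[0,0,80,0,-1],[0,0,90,0,-1],[20,55,90,-0.03,-1],[40,110,90,-0.07,-1],[60,165,90,-0.11,-1],[80,215,90,-0.14,-1],[95,245,90,-0.158,-1],[100,260,90,-0.158,-1],[100,260,90,-0.158,-1],[100,260,90,-0.158,-1],[100,260,90,-0.158,-1],[100,260,90,-0.158,-1],[100,260,90,-0.158,-1]]]'

```text
time: 38.3
position: [593.2, -156.2, 114.8]
eef_rot: [-0.471, -0.517, -0.479, 0.53]
wrist_force: [0.4, -0.6, -4.8]
gripper_width: 0.195
```

Run:
```python
from h import *
p,d,K,T=snap('scene','sc2.png'); w=cloud(d,K,T)
for o in objs(p,w,82,112,(450,750,-350,50),500): print(*o)
go(594.1,-155.2,46,-5.45)
```

```text
[288. 206.] [ 591.7 -155.7] [170.5 153.4] -5.9 99.7 [244. 241. 229.]
t 38.35 pos [ 593.3 -156.4  114.9] jaw -95.6 j7 -0.83 delta [  0.8   1.2 -68.9] yaw 0.002 rows>= 1.7 w 0.191 F [-0.2 -0.3 -3.8]
```

View pics/sc2.png

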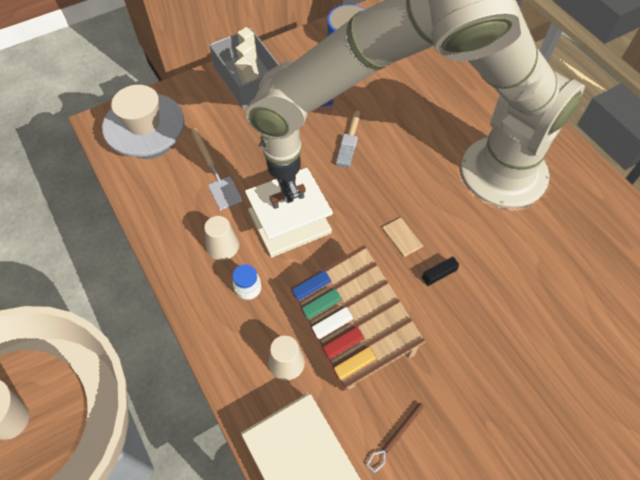

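The picture shows all bars seated side by side in the rack and the plate level above the slab at (288,206). Lower slowly.

>>> apply_moves --motion '[[[1,0.8,-25,0.003,-1],[1,0.8,-45,0.003,-1],[1,0.8,-58,0.003,-1],[1,0.8,-64,0.003,-1],[1,0.8,-66,0.003,-1],[1,0.8,-66,0.003,-1],[1,0.8,-66,0.003,-1],[1,0.8,-66,0.003,-1]]]'

```text
time: 39.02
position: [594.8, -155.9, 49.8]
eef_rot: [-0.472, -0.517, -0.479, 0.529]
wrist_force: [0.1, 0.1, -4.1]
gripper_width: 0.189
```

Run:
```python
from h import *
go(594.3,-155.6,45,-5.45)
for c in('scene','top'):
    p,d,K,T=snap(c); w=cloud(d,K,T)
    for o in objs(p,w,26,40,(480,700,-300,0),500): print(*o)
go(594.3,-155.6,45,-5.45)
```

```text
t 39.02 pos [ 594.8 -155.9   49.8] jaw -95.4 j7 -0.75 delta [-0.5  0.3 -4.8] yaw -0.0 rows>= 0.1 w 0.189 F [ 0.1  0.1 -4.1]
[289. 220.] [ 593.3 -156.6] [170.7 155. ] -5.9 34.6 [245. 242. 230.]
[364. 239.] [ 576.4 -154.6] [150.6 135. ] 84.2 34.9 [219. 207. 186.]
t 39.12 pos [ 594.7 -155.7   49.7] jaw -95.4 j7 -0.75 delta [-0.4  0.1 -4.7] yaw -0.001 rows>= 0.1 w 0.195 F [-0.2 -0.3 -3.6]
```

>>> apply_moves --motion '[[[-0.4,0.4,-2,0.004,-1],[-0.4,0.4,-4,0.004,-1],[-0.4,0.4,-5,0.004,-1],[-0.4,0.4,-5,0.004,-1],[-0.4,0.4,-5,0.004,-1]]]'

```text
time: 39.53
position: [594.4, -155.1, 45.1]
eef_rot: [-0.473, -0.516, -0.48, 0.528]
wrist_force: [-1.0, 1.8, 4.0]
gripper_width: 0.196
```

Run:
```python
from h import *
go(594.3,-155.6,45,-5.45)
```

```text
t 39.53 pos [ 594.4 -155.1   45.1] jaw -95.2 j7 -0.75 delta [-0.1 -0.5 -0.1] yaw -0.005 rows>= 0.0 w 0.196 F [-1.   1.8  4. ]
```

Plate is seated (4 N up). Release and rise.

>>> apply_moves --motion '[[[0,0,0,0,-0.5],[0,0,0,0,0],[0,0,0,0,0.5],[0,0,0,0,1],[0,0,0,0,1],[0,0,0,0,1],[0,0,0,0,1],[0,0,35,0,1],[0,0,75,0,1],[0,0,115,0,1],[0,0,125,0,1],[0,0,125,0,1],[0,0,125,0,1],[0,0,125,0,1]]]'

```text
time: 40.7
position: [593.9, -154.5, 169.0]
eef_rot: [-0.473, -0.516, -0.481, 0.528]
wrist_force: [-0.9, 1.3, 0.0]
gripper_width: 1.001
```

Run:
```python
from h import *
for i in range(2):
    p,d,K,T=snap('wrist','wr4.png'); w=cloud(d,K,T); B=(480,720,-300,0)
    for o in objs(p,w,23,38,B,2000)+objs(p,w,64,82,B): print(*o)
    with np.errstate(invalid='ignore'):
        m=(w[...,2]>8)&(w[...,2]<22.5)&(abs(w[...,0]-594)<110)&(abs(w[...,1]+155)<100)
    print('slab side pixels',m.sum(), rect(w[m]) if m.sum()>20 else '')
cv2.imwrite('pics/crop4.png',p[100:340,140:500,::-1].repeat(2,0).repeat(2,1))
p,d,K,T=snap('scene','sc3.png'); cv2.imwrite('pics/sc3c.png',cv2.resize(p[150:420,200:480,::-1],None,fx=2,fy=2))
```

```text
[322. 214.] [ 593.7 -154.6] [170.2 150.4] -5.1 30.8 [223. 213. 195.]
[323. 237.] [ 594.5 -154.8] [89.1 18. ] -5.0 71.7 [130.  99.  80.]
slab side pixels 0 
[322. 214.] [ 593.9 -154.8] [169.5 150.4] -5.2 31.1 [223. 213. 195.]
[322. 237.] [ 594.5 -154.8] [89.5 18. ] -5.2 71.9 [130.  99.  80.]
slab side pixels 0
```

View pics/crop4.png

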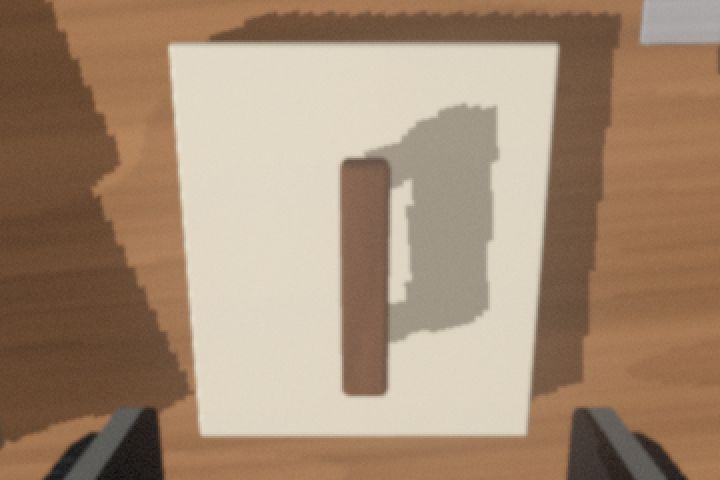

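View pics/sc3c.png

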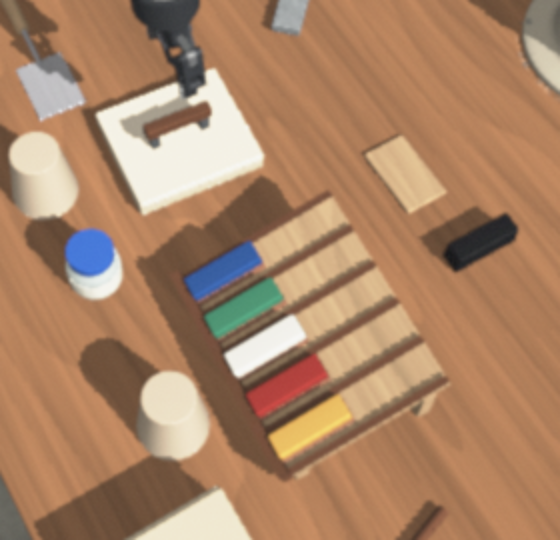

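The plate matches the slab within about 0.6 mm and 0.3°, with no slab edge showing. Last check of the bars with the arm clear, then hand in if it passes.

>>> apply_moves --motion '[[[0,0,40,0,1],[0,-60,60,0,1],[0,-100,60,0,1],[0,-100,60,0,1],[0,-100,60,0,1],[0,-100,60,0,1]]]'

```text
time: 41.35
position: [593.1, -256.2, 228.0]
eef_rot: [-0.472, -0.516, -0.48, 0.529]
wrist_force: [0.2, 0.7, -0.6]
gripper_width: 1.001
```

Run:
```python
from h import *
bars_in_rack('top'); p,w=bars_in_rack('scene')
for o in objs(p,w,24,38,(480,700,-300,0),1000): print(*o)
```

```text
rack bar centre(s,y) [ -47.4 -104. ] [91.8 30.3] -0.4 h 33.5 [ 57.  95. 161.]
  rack bar centre(s,y) [-48.2 -52.1] [90.4 29.4] 0.3 h 33.6 [ 79. 148. 115.]
  rack bar centre(s,y) [-48.1   0.3] [89.9 29.4] -0.4 h 33.5 [241. 240. 234.]
  rack bar centre(s,y) [-47.3  52.1] [91.6 30.1] -0.0 h 33.4 [178.  66.  62.]
  rack bar centre(s,y) [-47.4 104.3] [91.4 29.5] 0.3 h 33.3 [234. 191. 100.]
[289. 219.] [ 592.5 -155.1] [171.8 154.9] -5.5 30.1 [244. 241. 229.]
```

```bash
python3 -c "
from rig import order; print(order.job_done())"
```

```text
the job is handed in; nothing more can be done
None
```

I put all five bars (blue, green, white, red, yellow) into the rack, one to a lane, and pushed each down to the back stop. I then laid the cover plate on the empty kiln slab and handed the job in at about 41 s. The black bar and the larger blue bar were taken as look-alikes and left alone, as were the pots, jar and tools.

**Bars:** in the last camera check, all five were centred in their lanes to within about 0.5 mm and square to about 0.5°. Their centres measured 47–48 mm before the stop's face. The nominal figure is 45 mm, so this is off by roughly the 2 mm calibration error. All five agree with each other within 1 mm. Blue, white, red and yellow gave 8–12 N against the stop, which is firm contact. Green is less certain, since its push was only 5.6 N and I did not press further, but its position matches the others.

**Cover:** the wrist camera put the plate within about 0.6 mm and 0.3° of the slab, and no slab edge showed. The scene camera agreed within its noise. The gripper was open and clear of everything at hand-in.

In the final check the top camera reported no bars, possibly because the arm blocked its view, so those last figures come from the scene camera only. I saw no sign of a knocked object or a slackened grip.

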